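# Load a light kitchen tray evenly with two jam jars

## Task

A light, empty cardboard tray rests on a small round cork trivet that it overhangs all round, so a jar set near an end would tip it. Stand the two squat glass jam jars upright in the tray on its lengthwise centre line, one on each side of the middle and each centred about 6 cm from it. Set them down gently without dropping them, and never let the tray tip or slide on the trivet.

Things in the scene. Friction and masses are not known exactly. Their poses are not given: they have to be found in the camera images.
- jar_a_mid (a point): squat closed empty glass jam jar, flat steel lid, upright: 60 mm diameter, 85 mm tall (glass to 64 mm; lid 58 mm wide, 69 to 85 mm), 0.19 kg; both jars alike. Bystanders near: a taller narrow amber bottle (48 mm wide, 140 tall), a small spice jar (40 wide, 62 tall); centres 100 mm or more apart. Point: jar's centre, 42.5 mm above its underside; z up, yaw means nothing.
- jar_b_mid (a point): squat closed empty glass jam jar, flat steel lid, upright: 60 mm diameter, 85 mm tall (glass to 64 mm; lid 58 mm wide, 69 to 85 mm), 0.19 kg; both jars alike. Bystanders near: a taller narrow amber bottle (48 mm wide, 140 tall), a small spice jar (40 wide, 62 tall); centres 100 mm or more apart. Point: jar's centre, 42.5 mm above its underside; z up, yaw means nothing.
- tray: loose, light (0.12 kg) brown cardboard tray (stiff), open on top: 200 mm wide (its x), 320 mm long (its y), 28 mm high, walls and floor 4 mm thick. Rests level, centred on the trivet. Origin: centre of its underside (inner floor 4 mm above it); z up. One jar alone tips it if centred more than about 100 mm from the middle along its length.
- trivet: a round cork trivet, 130 mm in diameter and 12 mm thick, fixed to the counter under the middle of the tray and mostly hidden by it. Origin: the centre of its underside, on the counter.
Things that resemble listed ones, but are neither listed nor needed, are in the scene too. What is shaped like the part that bears jar_a_mid but purple or yellow is not meant.

How it is judged:
By the outcome, as a careful person would: the job done as asked, in the order asked, and still so for the second after the job is handed in, with the robot touching nothing.
It also fails if it takes over 64 s, if anything falls off the work surface, if the arm or the gripper's body presses on something with over 40 N, if the wrist force passes 120 N, or if a joint passes its speed limit or range.

## Robot

A 7-joint arm with a two-finger parallel gripper is mounted at the origin on the work surface. World frame = base frame: x ahead of the robot, y to its left, z up, the work surface at z = 0. Lengths are in m, angles in rad, forces in N, time in s.
With the tool pointing down it reaches from about 0.35 to 0.9 m from the base axis. Payload 19.9 kg.
Tool frame: the origin (TCP) lies between the finger pads; the fingertips stand 11 mm ahead of it and the grasp point (between the pads) lies 8 mm behind it (tips_ahead is the z of the fingertips in the tool frame, in m); z points along the fingers, y is the direction in which the jaws open and shut (so a half turn about z gives the same grasp; the last joint's range is limited). The gripper opens to 94 mm and grips with 3 to 60 N. Pads are 16 mm wide; open, the fingers measure 119 mm over their backs; the gripper's body (75 mm by 177 mm) begins 78 mm behind the grasp point.
Start: joints at [1.137, 0.417, -0.01, 1.614, 0.005, 1.111, -0.053], TCP at [0.239, -0.578, 0.216] pointing down, gripper open.
Joint ranges: [-2.81, 2.81], [-0.39, 2.02], [-1.27, 1.25], [0.06, 2.57], [-1.19, 4.33], [0.19, 2], [-2.82, 2.82]. Speed limits (rad/s): [1.89, 1.89, 2.39, 2.39, 3.01, 3.01, 3.01].

## Interface

Orientations are given as a unit quaternion [w, x, y, z].
In Python, from station import * gives the robot as it stands.
- The arm moves only by the shell command python3 -m creep 'ROWS' [FORCE]. ROWS is text: rows parted by semicolons, each of 7 numbers parted by spaces: the shift along the world's x, y, z in cm, then the turn, a rotation vector about the world's x, y, z in degrees, then the finger opening in cm, from 0 to 9.4. A call has 1 to 20 rows; each row shifts and turns the pose as measured when the row begins; what a row does not reach is not made up. A row lasts 1/10 s, in which the tool goes at most 50 mm and 8.59 degrees, less where a joint would pass 70% of its speed; a pose out of reach is approached as far as the arm can. A call is refused whole if a number of a shift passes 5 or a number of a turn 8.59, either way. A call with a gripper value outside its range is refused whole. The fingers move at their own pace and stop on an object; FORCE is the grip in N (left out, the last holds). Time passes only in rows, so rows that do not move let the fingers close. It gives the time, the measured TCP pose, the force and the opening at its end, in the units of the state.
- get_state(): the state, without advancing time (a new reading comes with each control period).
- capture(name): name is "scene" or "top"; returns a dict with "image" (384x512x3 uint8, red, green, blue), "fx", "fy", "cx", "cy" (pixels), "dist_coeffs" ([k1, k2, p1, p2, k3] as OpenCV has them; the pictures are not rectified), "R" (3x3) and "t" (3): a world point X has camera coordinates R X + t. Camera axes: x right, y down, z forward; pixel columns grow to the right and rows downward; lengths in m; the calibration is good to about 2 mm. A picture is of the moment at which its call begins. There is no depth.
- close_job(): hands the job in, once; it reports no verdict.
The state is a dict: "time": time; "joint_positions": joint angles; "joint_velocities": joint speeds; "effort": joint torques, N m; "tcp_pos": TCP position; "eef_rot": TCP orientation; "wrist_force": force on the tool from outside, world axes, zero at the start; "torque": the same for the moment, N m; "grip_width": finger opening in m.
Only numpy, scipy, OpenCV 4.12 (cv2) and the standard library are available. Lean on these libraries where they do the work, as an engineer would, in place of code of your own. Each camera call takes 0.05 s, during which the arm holds its last target.

## Working session

There is one attempt and no reset: what is moved stays moved. The work goes in short steps, Python scripts to look and compute and a shell command to move; the robot and the scene stay as the last step left them, time stands still between calls to the robot, and variables do not carry over. Pictures are saved under pics/ and viewed, and the job is handed in when it is done.

```bash
mkdir -p pics; python3 - <<'E'
from station import *
import cv2
for n in("scene","top"):
    c=capture(n); cv2.imwrite(f"pics/{n}0.png",c["image"][:,:,::-1])
    print(n,c["fx"],c["fy"],c["cx"],c["cy"],c["dist_coeffs"],c["R"],c["t"])
print(get_state())
E
```

```text
scene 452.87713081582325 452.87713081582325 251.99285950803028 201.46333134840506 [-0.16859385  0.          0.          0.          0.        ] [[-0.855038    0.5184647  -0.01021681]
 [ 0.44976643  0.73164831 -0.51225083]
 [-0.25810886 -0.4425891  -0.85877512]] [ 0.4889164  -0.12172918  1.14698303]
top 359.85040410788685 359.85040410788685 251.29201645285974 197.4514007325537 [-0.08337347  0.          0.          0.          0.        ] [[-0.03079384 -0.99951888  0.00370671]
 [-0.97357567  0.0291546  -0.22649598]
 [ 0.22627894 -0.01058345 -0.97400505]] [-0.07431304  0.52848157  0.71421559]
{'time': 0.1, 'joint_positions': array([ 1.13751152,  0.4179243 , -0.01031485,  1.61410619,  0.00468733,
        1.11071853, -0.05299999]), 'joint_velocities': array([-0.0014101 , -0.0034707 ,  0.00085344, -0.00194171,  0.00048761,
       -0.00104525,  0.00116613]), 'effort': array([ 1.19838111e-03, -8.52586412e+01,  6.39659688e-01, -4.26695573e+01,
       -4.89291642e-02,  1.63979852e-02, -2.05357020e-05]), 'tcp_pos': array([ 0.23852196, -0.57733482,  0.21588481]), 'eef_rot': array([-5.47312610e-04,  9.80872923e-01,  1.94648371e-01, -1.44891044e-04]), 'wrist_force': array([-0.0311156 ,  0.46230679,  0.31108885]), 'torque': array([-0.02155223,  0.0262888 ,  0.0290411 ]), 'grip_width': 0.09447464298832861}
```

```bash
ls
```

```text
pics
```

View pics/scene0.png

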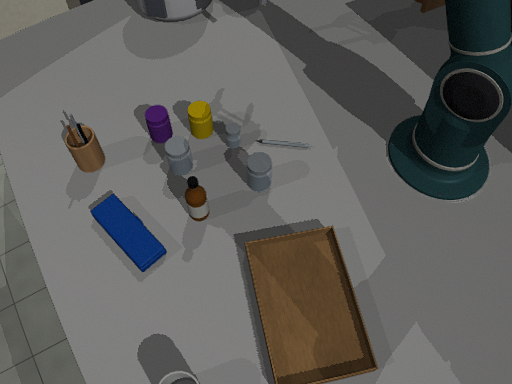

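View pics/top0.png

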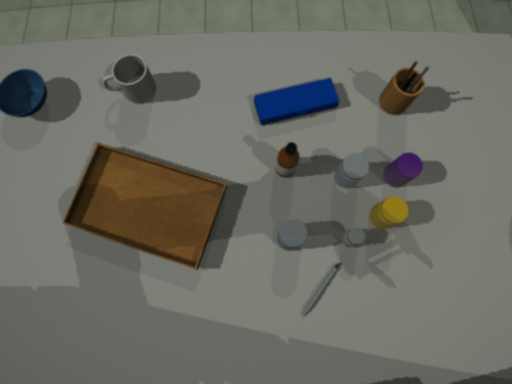

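The scene view shows clear jars at about (179,156) and (259,172). In the top view they are at (352,170) and (292,234). The tray is at lower right in the scene view and at left in the top view. Purple and yellow decoys, the bottle and the spice jar stand nearby. I'll enlarge these areas.

```bash
python3 - <<'E'
import cv2
a=cv2.imread("pics/scene0.png");b=cv2.imread("pics/top0.png")
f=lambda i,x,y,w,h,s:cv2.resize(i[y:y+h,x:x+w],None,fx=s,fy=s,interpolation=cv2.INTER_CUBIC)
cv2.imwrite("pics/s_j.png",f(a,140,90,150,110,5))
cv2.imwrite("pics/t_j.png",f(b,260,140,150,115,5))
cv2.imwrite("pics/s_t.png",f(a,230,214,160,170,3.5))
cv2.imwrite("pics/t_t.png",f(b,55,135,185,140,4))
E
```

```text
(no output)
```

View pics/s_j.png

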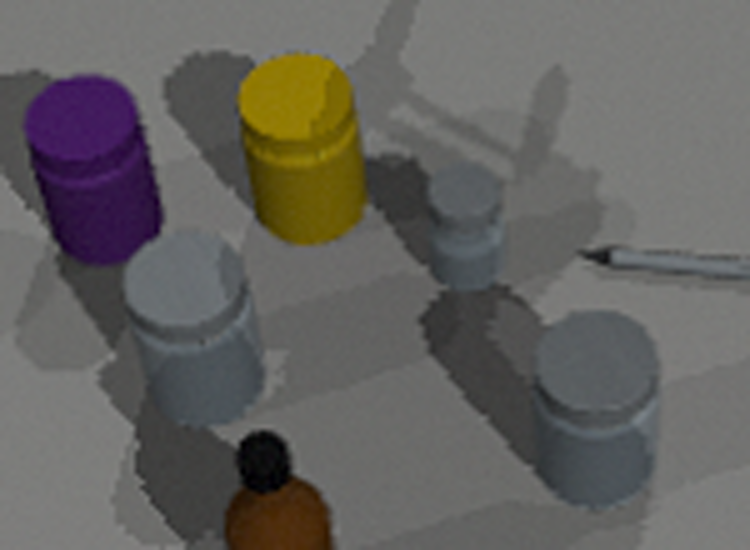

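View pics/t_j.png

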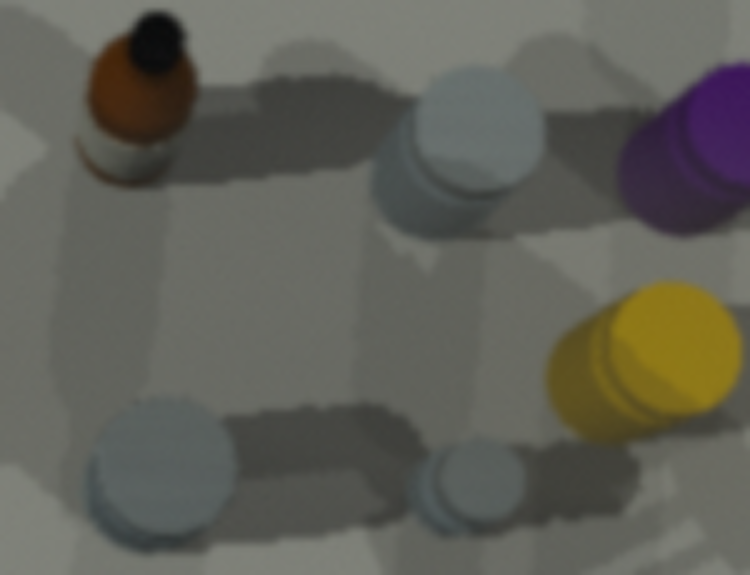

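View pics/s_t.png

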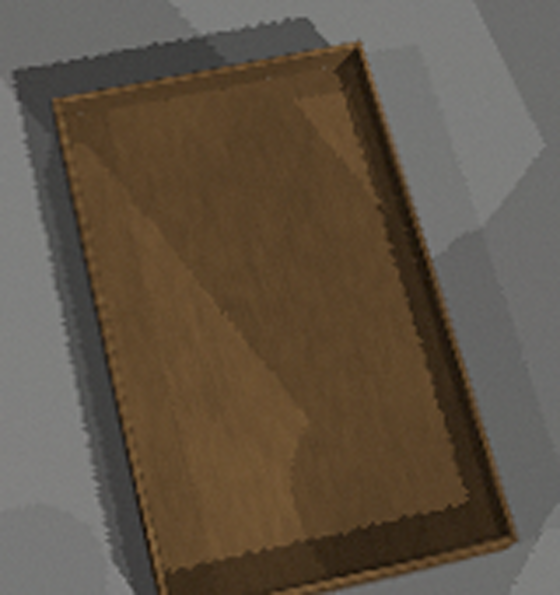

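View pics/t_t.png

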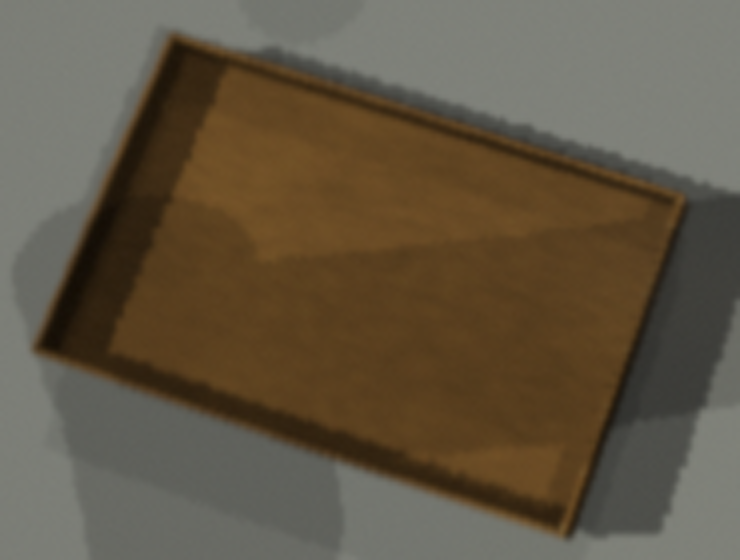

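```bash
cat > h.py <<'E'
import numpy as np,cv2
from scipy.optimize import least_squares
def K(c): return np.array([[c["fx"],0,c["cx"]],[0,c["fy"],c["cy"]],[0,0,1.]])
def P(c): return np.c_[c["R"],c["t"]]
def und(c,p): return cv2.undistortPoints(np.array(p,float).reshape(-1,1,2),K(c),np.array(c["dist_coeffs"])).reshape(-1,2)
def proj(c,X):
    return cv2.projectPoints(np.array(X,float).reshape(-1,1,3),cv2.Rodrigues(np.array(c["R"]))[0],np.array(c["t"],float),K(c),np.array(c["dist_coeffs"]))[0].reshape(-1,2)
def tri(a,pa,b,pb):
    X=cv2.triangulatePoints(P(a),P(b),und(a,pa).T,und(b,pb).T); X=(X[:3]/X[3]).T
    return X, np.linalg.norm(proj(a,X)-np.array(pa).reshape(-1,2),axis=1)
def plane(c,p,z):
    r=np.c_[und(c,p),np.ones(len(p))]@np.array(c["R"]); o=-np.array(c["R"]).T@np.array(c["t"])
    return o+r*((z-o[2])/r[:,2])[:,None]
E
python3 - <<'E'
from station import *
from h import *
np.set_printoptions(precision=4,suppress=True)
s=capture("scene");t=capture("top")
J=[(176.6,146),(259.2,162)];JT=[(355.8,165.8),(292.8,233)]
print("jar lid tops",*tri(s,J,t,JT))
print(plane(s,J,.085),plane(t,JT,.085))
C=[(245.4,242.3),(333.1,226.3),(377.2,368.3)];CT=[(226.4,184.2),(197.4,269),(64.2,222.4),(98,144.2)]
print("rim",*tri(s,C,t,CT[:3]))
def f(v,full=True):
    R=np.array([[np.cos(v[3]),-np.sin(v[3])],[np.sin(v[3]),np.cos(v[3])]])
    L=np.array([[.1,-.16],[-.1,-.16],[-.1,.16],[.1,.16]])
    X=np.c_[L@R.T+v[:2],np.full(4,v[2])]
    return np.r_[(proj(s,X[:3])-C).ravel(),(proj(t,X)-CT).ravel()]
r=least_squares(f,[.5,.2,.04,0]);print("tray xy,zrim,yaw",r.x,r.fun)
x,y,_,a=r.x; u=np.array([-np.sin(a),np.cos(a)]);print("spots",np.array([x,y])+.06*u,np.array([x,y])-.06*u, "axis deg",np.degrees(a))
# other things: spice lid, bottle cap, yellow, purple
print("spice,bottle,yellow,purple",tri(s,[(233,127),(192.6,182),(199.6,109.4),(156.4,114)],t,[(355.8,235.6),(291.6,148),(395,210),(408,165)])[0])
E
```

```text
jar lid tops [[ 0.5862 -0.3195  0.0779]
 [ 0.4447 -0.1739  0.0808]] [0.3302 0.5202]
[[ 0.5882 -0.3147  0.085 ]
 [ 0.447  -0.1723  0.085 ]] [[ 0.5834 -0.3166  0.085 ]
 [ 0.4433 -0.1725  0.085 ]]
rim [[ 0.5655 -0.0361  0.0325]
 [ 0.3781  0.0307  0.0296]
 [ 0.4878  0.3321  0.0312]] [0.3783 0.3451 0.012 ]
tray xy,zrim,yaw [ 0.5264  0.1481  0.0307 -0.3457] [ 0.0069  0.5434 -0.0982 -0.0397  0.5678 -0.1759  0.4275 -0.3875 -0.6333
  0.2437 -0.0536  0.6137  0.8958 -0.832 ]
spots [0.5467 0.2045] [0.5061 0.0916] axis deg -19.804612963691483
spice,bottle,yellow,purple [[ 0.437  -0.3096  0.0632]
 [ 0.6109 -0.1748  0.1292]
 [ 0.4858 -0.394   0.0781]
 [ 0.5852 -0.436   0.0801]]
```

```bash
python3 -m creep '2 4 0 0 0 0 9.4;2 4 0 0 0 0 9.4;2 4 0 0 0 0 9.4;2 4 0 0 0 0 9.4;2 4 0 0 0 0 9.4;2 4 0 0 0 0 9.4;2 4 0 0 0 0 9.4;2 4 0 0 0 0 9.4;2 4 0 0 0 0 9.4;2 4 0 0 0 0 9.4;0 0 0 0 0 0 9.4;0 0 0 0 0 0 9.4' 15; python3 - <<'E'
from station import *
from h import *
np.set_printoptions(precision=4,suppress=True)
s=capture("scene");t=capture("top")
for n,c in(("scene",s),("top",t)): cv2.imwrite(f"pics/{n}1.png",c["image"][:,:,::-1])
C=[(245.4,242.3),(333.1,226.3),(377.2,368.3)];CT=[(226.4,184.2),(197.4,269),(64.2,222.4),(98,144.2)]
for z in(.028,.03,.04):
  def f(v):
    R=np.array([[np.cos(v[2]),-np.sin(v[2])],[np.sin(v[2]),np.cos(v[2])]])
    L=np.array([[.1,-.16],[-.1,-.16],[-.1,.16],[.1,.16]])
    X=np.c_[L@R.T+v[:2],np.full(4,z)]
    return np.r_[(proj(s,X[:3])-C).ravel(),(proj(t,X)-CT).ravel()]
  r=least_squares(f,[.5,.2,0]);print(z,r.x,r.cost,r.fun)
E
```

```text
time: 1.4
tcp_pos: [0.4407, -0.16, 0.2152]
eef_rot: [-0.0, 0.981, 0.194, -0.001]
wrist_force: [-0.6, -0.6, 0.2]
grip_width: 0.0942
0.028 [ 0.5263  0.1482 -0.3452] 2.4724986714352335 [ 0.0737  1.1251 -0.2367  0.5333  0.3452  0.0839  0.4293 -0.0744 -0.4929
  0.2987  0.4667  0.8724  1.2555 -0.3605]
0.03 [ 0.5264  0.1481 -0.3455] 1.7143865952963242 [ 0.0236  0.6892 -0.1329  0.104   0.512  -0.1107  0.4279 -0.309  -0.5981
  0.2575  0.0768  0.6785  0.9859 -0.7138]
0.04 [ 0.5267  0.1475 -0.3472] 11.807953790603595 [-0.2266 -1.5205  0.3937 -2.069   1.3525 -1.1001  0.4264 -1.493  -1.1297
  0.0535 -1.8949 -0.305  -0.3723 -2.5031]
```

```bash
python3 -m creep '0.4 -1.2 0 0 0 0 9.4;0 0 0 0 0 0 9.4;0 0 -2 0 0 0 9.4;0 0 -2 0 0 0 9.4;0 0 -2 0 0 0 9.4;0 0 -2 0 0 0 9.4;0 0 -1 0 0 0 9.4;0 0 0 0 0 0 9.4;0 0 0 0 0 0 9.4' 15; python3 - <<'E'
from station import *
from h import *
s=capture("scene");t=capture("top")
f=lambda i,x,y,w,h,k:cv2.resize(i[y:y+h,x:x+w],None,fx=k,fy=k,interpolation=cv2.INTER_CUBIC)
cv2.imwrite("pics/2.png",np.hstack([f(s["image"],200,70,110,140,3.6),f(t["image"],235,165,110,140,3.6)])[:,:,::-1])
E
```

```text
time: 2.4
tcp_pos: [0.4431, -0.1821, 0.1227]
eef_rot: [0.001, 0.982, 0.187, -0.0]
wrist_force: [0.0, 0.1, 0.6]
grip_width: 0.0938
```

View pics/2.png

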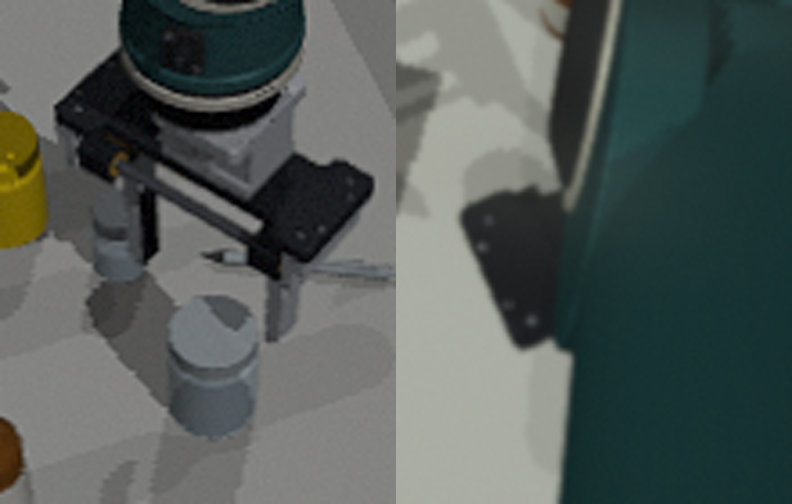

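```bash
python3 - <<'E'
from station import *
from h import *
s=capture("scene");st=get_state()
print(st["tcp_pos"],plane(s,[(240.8,143),(277.8,164.4),(259.3,153.7)],st["tcp_pos"][2]-.011))
E
```

```text
[ 0.44336902 -0.18192854  0.1230642 ] [[ 0.46498227 -0.22318396  0.1120642 ]
 [ 0.42580503 -0.12871864  0.1120642 ]
 [ 0.44510704 -0.17514351  0.1120642 ]]
```

The tips straddle the jar and the picture agrees with the reported pose to within the finger width. The TCP needs about 9 mm more in +y, then it can go down.

```bash
python3 -m creep '0.1 0.9 0 0 0 0 9.4;0 0 0 0 0 0 9.4;0 0 0 0 0 0 9.4' 15
```

```text
time: 2.85
tcp_pos: [0.4452, -0.1721, 0.1244]
eef_rot: [0.002, 0.982, 0.187, 0.001]
wrist_force: [-0.1, -0.1, 0.6]
grip_width: 0.0938
```

```bash
python3 -m creep '0 0 -2 0 0 0 9.4;0 0 -2 0 0 0 9.4;0 0 -2 0 0 0 9.4;0 0 -1.5 0 0 0 9.4;0 0 -1 0 0 0 9.4;0 0 -0.4 0 0 0 9.4;0 0 0 0 0 0 9.4;0 0 0 0 0 0 9.4' 15
```

```text
time: 3.65
tcp_pos: [0.447, -0.1723, 0.0346]
eef_rot: [0.003, 0.982, 0.188, 0.003]
wrist_force: [0.2, -0.1, -0.3]
grip_width: 0.094
```

```bash
python3 -m creep '0 0 0 0 0 0 4;0 0 0 0 0 0 4;0 0 0 0 0 0 4;0 0 0 0 0 0 4;0 0 0 0 0 0 4;0 0 0 0 0 0 4;0 0 0 0 0 0 4;0 0 0 0 0 0 4' 20
```

```text
time: 4.45
tcp_pos: [0.448, -0.1728, 0.0364]
eef_rot: [0.004, 0.982, 0.187, 0.004]
wrist_force: [0.8, 0.8, 0.1]
grip_width: 0.0598
```

```bash
python3 -m creep '0 0 0.5 0 0 0 4;0 0 1 0 0 0 4;0 0 2 0 0 0 4;0 0 2 0 0 0 4;0 0 2 0 0 0 4;0 0 2 0 0 0 4;0 0 2 0 0 0 4;0 0 1 0 0 0 4;0 0 0 0 0 0 4;0 0 0 0 0 0 4' 20; python3 - <<'E'
from station import *
from h import *
s=capture("scene");t=capture("top")
f=lambda i,x,y,w,h,k:cv2.resize(i[y:y+h,x:x+w],None,fx=k,fy=k,interpolation=cv2.INTER_CUBIC)
cv2.imwrite("pics/3.png",f(s["image"],200,70,150,150,4)[:,:,::-1])
st=get_state();from scipy.spatial.transform import Rotation as Q
q=st["eef_rot"];print((Q.from_quat([.98,.19,0,0])*Q.from_quat([q[1],q[2],q[3],q[0]]).inv()).as_rotvec(degrees=True))
E
```

```text
time: 5.45
tcp_pos: [0.4464, -0.1718, 0.1705]
eef_rot: [0.004, 0.982, 0.188, 0.004]
wrist_force: [-0.8, -0.2, -2.2]
grip_width: 0.0598
[0.3235503  0.51396884 0.27930549]
```

View pics/3.png

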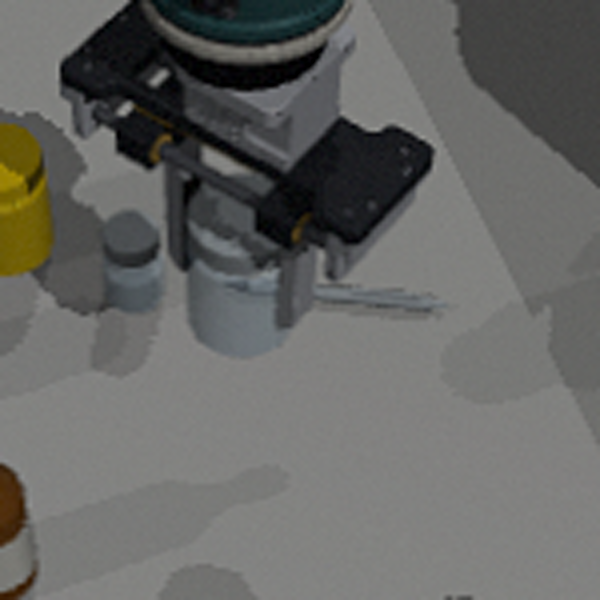

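The jar hangs upright in the jaws (crop about (240,290)), and the 2.2 N load matches its weight. Next I carry it to the far spot.

```bash
python3 -m creep '0.5 1.5 0 0.3 0.5 0 4;1 3 0 0 0 0 4;1 4 0 0 0 0 4;1 4 0 0 0 0 4;1 4 0 0 0 0 4;1 4 0 0 0 0 4;1 4 0 0 0 0 4;1 4 0 0 0 0 4;1 4 0 0 0 0 4;1 3 0 0 0 0 4;0.5 1.5 0 0 0 0 4;0 0 0 0 0 0 4;0 0 0 0 0 0 4;0 0 0 0 0 0 4' 20; python3 - <<'E'
from station import *
from scipy.spatial.transform import Rotation as Q
st=get_state()
q=st["eef_rot"];print((Q.from_quat([.98,.19,0,0])*Q.from_quat([q[1],q[2],q[3],q[0]]).inv()).as_rotvec(degrees=True))
E
```

```text
time: 6.95
tcp_pos: [0.5413, 0.2105, 0.1574]
eef_rot: [-0.002, 0.983, 0.185, -0.01]
wrist_force: [0.7, -0.4, -2.2]
grip_width: 0.0599
[ 6.74473061e-04 -1.11717099e+00  5.99024928e-01]
```

```bash
python3 -m creep '0.7 -0.5 0 0 -1.1 0 4;0 0 0 0 0 0 4;0 0 0 0 0 0 4;0 0 0 0 0 0 4' 20; python3 - <<'E'
from station import *
from h import *
from scipy.spatial.transform import Rotation as Q
st=get_state()
q=st["eef_rot"];print((Q.from_quat([.98,.19,0,0])*Q.from_quat([q[1],q[2],q[3],q[0]]).inv()).as_rotvec(degrees=True))
s=capture("scene");t=capture("top")
f=lambda i,x,y,w,h,k:cv2.resize(i[y:y+h,x:x+w],None,fx=k,fy=k,interpolation=cv2.INTER_CUBIC)
cv2.imwrite("pics/4.png",np.hstack([f(s["image"],230,214,160,170,2.4),f(t["image"],55,105,160,170,2.4)])[:,:,::-1])
E
```

```text
time: 7.35
tcp_pos: [0.5493, 0.201, 0.1576]
eef_rot: [0.001, 0.983, 0.183, 0.001]
wrist_force: [-0.5, -0.2, -1.8]
grip_width: 0.0599
[0.08529088 0.11639662 0.87363419]
```

View pics/4.png

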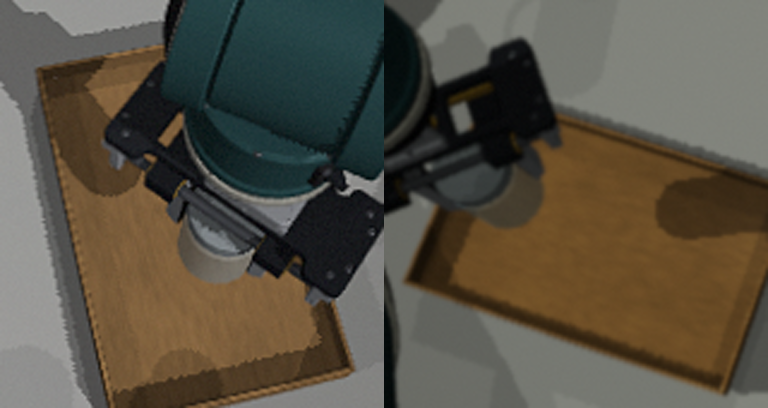

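The jar is over the far half of the tray. I'll correct y and go down to about 1 cm above the floor.

```bash
python3 -m creep '0 0.4 0 0 0 0 4;0 0 -2 0 0 0 4;0 0 -2 0 0 0 4;0 0 -2 0 0 0 4;0 0 -1 0 0 0 4;0 0 -1 0 0 0 4;0 0 0 0 0 0 4;0 0 0 0 0 0 4' 20; python3 - <<'E'
from station import *
from scipy.spatial.transform import Rotation as Q
st=get_state()
q=st["eef_rot"];print((Q.from_quat([.98,.19,0,0])*Q.from_quat([q[1],q[2],q[3],q[0]]).inv()).as_rotvec(degrees=True))
E
```

```text
time: 8.25
tcp_pos: [0.5498, 0.2086, 0.0764]
eef_rot: [0.0, 0.983, 0.184, 0.002]
wrist_force: [0.1, 0.4, -0.9]
grip_width: 0.0596
[-0.03421844  0.25647664  0.74150131]
```

```bash
python3 -m creep '0 -0.25 -0.5 0 0.2 0 4;0 0 -0.5 0 0 0 4;0 0 -0.3 0 0 0 4;0 0 0 0 0 0 4;0 0 0 0 0 0 4' 20
```

```text
time: 8.75
tcp_pos: [0.5508, 0.206, 0.0641]
eef_rot: [-0.0, 0.983, 0.184, 0.002]
wrist_force: [-0.7, -0.3, -2.0]
grip_width: 0.06
```

```bash
python3 -m creep '-0.15 0 -0.3 0 0 0 4;0 0 -0.3 0 0 0 4;0 0 -0.2 0 0 0 4;0 0 -0.1 0 0 0 4;0 0 0 0 0 0 4' 20
```

```text
time: 9.25
tcp_pos: [0.5492, 0.2061, 0.0545]
eef_rot: [-0.0, 0.983, 0.184, 0.002]
wrist_force: [-0.1, -1.2, -1.4]
grip_width: 0.0599
```

```bash
python3 -m creep '0 0 -0.1 0 0 0 4;0 0 0 0 0 0 4' 20;  python3 -m creep '0 0 -0.1 0 0 0 4;0 0 0 0 0 0 4' 20
```

```text
time: 9.45
tcp_pos: [0.5493, 0.2061, 0.0534]
eef_rot: [-0.0, 0.983, 0.184, 0.002]
wrist_force: [0.2, 0.2, -2.6]
grip_width: 0.0598
time: 9.65
tcp_pos: [0.5494, 0.2062, 0.0526]
eef_rot: [-0.0, 0.983, 0.184, 0.002]
wrist_force: [-0.6, -1.0, -2.1]
grip_width: 0.0597
```

```bash
python3 -m creep '0 0 -0.1 0 0 0 4;0 0 0 0 0 0 4' 20;  python3 -m creep '0 0 -0.1 0 0 0 4;0 0 0 0 0 0 4' 20
```

```text
time: 9.85
tcp_pos: [0.5498, 0.2066, 0.0524]
eef_rot: [-0.0, 0.983, 0.184, 0.003]
wrist_force: [0.6, 0.1, -1.9]
grip_width: 0.06
time: 10.05
tcp_pos: [0.5501, 0.2069, 0.0522]
eef_rot: [-0.0, 0.983, 0.184, 0.003]
wrist_force: [-0.9, 0.5, -1.8]
grip_width: 0.06
```

```bash
python3 -m creep '0 0 -0.15 0 0 0 4;0 0 -0.1 0 0 0 4' 20;  python3 -m creep '0 0 -0.1 0 0 0 4;0 0 -0.1 0 0 0 4' 20
```

```text
time: 10.25
tcp_pos: [0.5508, 0.2075, 0.0516]
eef_rot: [-0.0, 0.983, 0.184, 0.004]
wrist_force: [-8.9, -3.0, 23.2]
grip_width: 0.0597
time: 10.45
tcp_pos: [0.5508, 0.2075, 0.0516]
eef_rot: [0.0, 0.983, 0.184, 0.004]
wrist_force: [-8.7, -3.0, 22.2]
grip_width: 0.0596
```

```bash
python3 -m creep '0 0 0.05 0 0 0 4' 20; python3 -m creep '0 0 0.05 0 0 0 4' 20
```

```text
time: 10.55
tcp_pos: [0.5508, 0.2075, 0.0523]
eef_rot: [0.0, 0.983, 0.184, 0.004]
wrist_force: [0.2, 0.5, -2.5]
grip_width: 0.0596
time: 10.65
tcp_pos: [0.5508, 0.2074, 0.0528]
eef_rot: [0.0, 0.983, 0.184, 0.004]
wrist_force: [-0.5, -0.2, -2.3]
grip_width: 0.06
```

```bash
python3 -m creep '-0.15 -0.15 0 0 0 0 4;0 0 0 0 0 0 4' 20; python3 -m creep '0 0 -0.06 0 0 0 4' 20;python3 -m creep '0 0 0 0 0 0 4' 20
```

```text
time: 10.85
tcp_pos: [0.5491, 0.2057, 0.0524]
eef_rot: [0.0, 0.983, 0.184, 0.004]
wrist_force: [0.8, -0.8, -1.5]
grip_width: 0.0595
time: 10.95
tcp_pos: [0.5491, 0.2057, 0.0517]
eef_rot: [0.0, 0.983, 0.184, 0.004]
wrist_force: [-0.5, 2.3, 8.9]
grip_width: 0.0601
time: 11.05
tcp_pos: [0.5491, 0.2058, 0.0517]
eef_rot: [0.0, 0.983, 0.184, 0.004]
wrist_force: [-0.8, -0.5, 2.8]
grip_width: 0.06
```

Contact is soft, at about 5 N. Now I release.

```bash
python3 -m creep '0 0 0 0 0 0 6.1;0 0 0 0 0 0 6.3;0 0 0 0 0 0 6.7;0 0 0 0 0 0 7.2;0 0 0 0 0 0 7.8;0 0 0 0 0 0 7.8' 5
```

```text
time: 11.65
tcp_pos: [0.5493, 0.2058, 0.0517]
eef_rot: [0.0, 0.983, 0.184, 0.004]
wrist_force: [0.5, 0.0, 0.5]
grip_width: 0.0774
```

```bash
python3 -m creep '0 0 1 0 0 0 7.8;0 0 1.5 0 0 0 7.8;0 0 2 0 0 0 7.8;0 0 2 0 0 0 8.5;0 0 2 0 0 0 9.4;0 0 2 0 0 0 9.4;0 0 2 0 0 0 9.4;0 0 1 0 0 0 9.4;0 0 0 0 0 0 9.4' 15; python3 -m creep '0.3 -4 0 0 0.4 0 9.4;0.3 -4.5 0 0 0 0 9.4;0.3 -4.5 0 0 0 0 9.4;0.3 -4.5 0 0 0 0 9.4;0.3 -4.5 0 0 0 0 9.4;0.3 -4.5 0 0 0 0 9.4;0.3 -4.5 0 0 0 0 9.4;0.3 -4.5 0 0 0 0 9.4;0.3 -4.5 0 0 0 0 9.4;0.3 -4.5 0 0 0 0 9.4;0.3 -4 0 0 0 0 9.4;0.2 -2.5 0 0 0 0 9.4;0 0 0 0 0 0 9.4;0 0 0 0 0 0 9.4;0 0 0 0 0 0 9.4'; python3 - <<'E'
from station import *
from h import *
s=capture("scene");t=capture("top")
cv2.imwrite("pics/s5.png",s["image"][:,:,::-1]);cv2.imwrite("pics/t5.png",t["image"][:,:,::-1])
f=lambda i,x,y,w,h,k:cv2.resize(i[y:y+h,x:x+w],None,fx=k,fy=k,interpolation=cv2.INTER_CUBIC)
cv2.imwrite("pics/5.png",np.hstack([f(s["image"],230,214,160,170,2.4),f(t["image"],55,105,170,170,2.4)])[:,:,::-1])
E
```

```text
time: 12.55
tcp_pos: [0.5491, 0.2065, 0.2013]
eef_rot: [-0.0, 0.983, 0.185, 0.007]
wrist_force: [0.5, 0.2, -0.5]
grip_width: 0.0939
time: 14.05
tcp_pos: [0.5745, -0.3217, 0.1918]
eef_rot: [-0.004, 0.982, 0.187, -0.002]
wrist_force: [0.4, 0.5, -0.9]
grip_width: 0.0939
```

View pics/5.png

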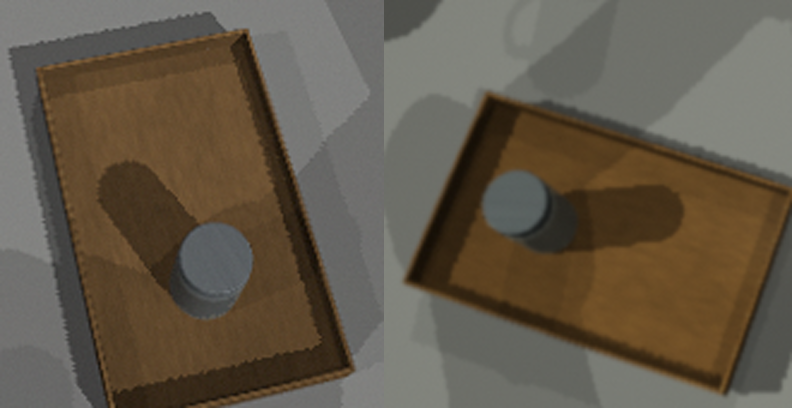

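View pics/s5.png

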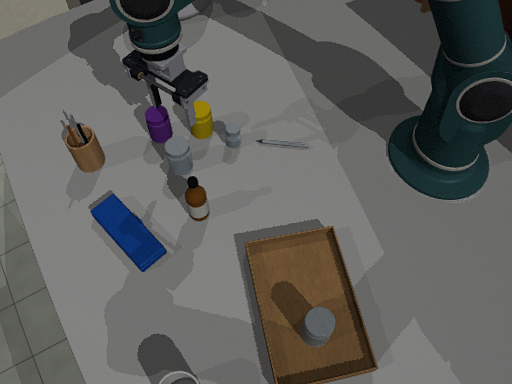

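The first jar stands upright in the tray, with its lid top at scene (319.5,321.5) and top (110,190). The tray corners are where they were. I'll work out the jar's tray coordinates from these.

```bash
python3 - <<'E'
from station import *
from h import *
np.set_printoptions(precision=4,suppress=True)
s=capture("scene");t=capture("top")
a=[(319.3,321.2)];b=[(109.7,189.7)]
A=plane(s,a,.101);B=plane(t,b,.101);print(tri(s,a,t,b)[0],A,B)
y=-.346;R=np.array([[np.cos(y),np.sin(y)],[-np.sin(y),np.cos(y)]])
for p in (tri(s,a,t,b)[0],A,B,(A+B)/2): print(R@(p[0][:2]-[.5266,.1478]))
E
```

```text
[[0.545  0.2044 0.0946]] [[0.5482 0.2043 0.101 ]] [[0.5419 0.2031 0.101 ]]
[-0.0019  0.0595]
[0.0011 0.0605]
[-0.0043  0.0572]
[-0.0016  0.0588]
```

```bash
python3 -m creep '1.1 0.5 0 -0.4 -0.3 0 9.4;0 0 0 0 0 0 9.4;0 0 -2 0 0 0 9.4;0 0 -2 0 0 0 9.4;0 0 -2 0 0 0 9.4;0 0 -1 0 0 0 9.4;0 0 0 0 0 0 9.4;0 0 0 0 0 0 9.4;0 0 0 0 0 0 9.4'; python3 - <<'E'
from station import *
from scipy.spatial.transform import Rotation as Q
st=get_state()
q=st["eef_rot"];print((Q.from_quat([.98,.19,0,0])*Q.from_quat([q[1],q[2],q[3],q[0]]).inv()).as_rotvec(degrees=True))
E
```

```text
time: 15.15
tcp_pos: [0.5903, -0.3127, 0.1233]
eef_rot: [0.001, 0.982, 0.19, 0.003]
wrist_force: [0.4, -0.2, 0.2]
grip_width: 0.0942
[0.09987767 0.31209975 0.0791515 ]
```

```bash
python3 -m creep '-0.45 -0.35 0 0.1 0.4 0 9.4;0 0 0 0 0 0 9.4;0 0 0 0 0 0 9.4;0 0 0 0 0 0 9.4'; python3 - <<'E'
from station import *
from h import *
s=capture("scene");t=capture("top")
f=lambda i,x,y,w,h,k:cv2.resize(i[y:y+h,x:x+w],None,fx=k,fy=k,interpolation=cv2.INTER_CUBIC)
cv2.imwrite("pics/6.png",f(s["image"],110,50,140,150,4)[:,:,::-1])
E
```

```text
time: 15.55
tcp_pos: [0.5862, -0.3173, 0.1256]
eef_rot: [0.001, 0.982, 0.189, 0.0]
wrist_force: [0.2, 1.5, 0.1]
grip_width: 0.0943
```

View pics/6.png

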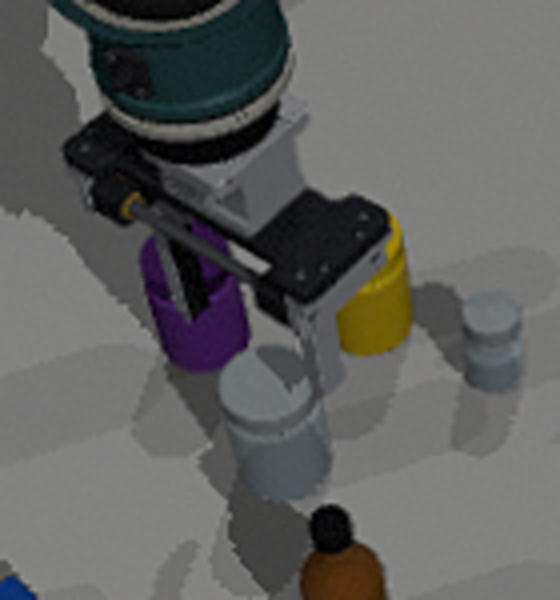

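The tips are at about (158.7,129.5) and (191,149). They straddle the jar as they did the first one, clear of the purple jar. Going down.

```bash
python3 -m creep '0 0 -2 0 0 0 9.4;0 0 -2 0 0 0 9.4;0 0 -2 0 0 0 9.4;0 0 -1.5 0 0 0 9.4;0 0 -1 0 0 0 9.4;0 0 -0.5 0 0 0 9.4;0 0 0 0 0 0 9.4;0 0 0 0 0 0 9.4'
```

```text
time: 16.45
tcp_pos: [0.5875, -0.3172, 0.0337]
eef_rot: [0.002, 0.982, 0.19, 0.001]
wrist_force: [-0.1, -0.5, 0.4]
grip_width: 0.0941
```

```bash
python3 -m creep '-0.1 0 0 0 0 0 4;0 0 0 0 0 0 4;0 0 0 0 0 0 4;0 0 0 0 0 0 4;0 0 0 0 0 0 4;0 0 0 0 0 0 4;0 0 0 0 0 0 4' 20;  python3 - <<'E'
from station import *
from scipy.spatial.transform import Rotation as Q
st=get_state()
q=st["eef_rot"];print((Q.from_quat([.98,.19,0,0])*Q.from_quat([q[1],q[2],q[3],q[0]]).inv()).as_rotvec(degrees=True))
E
```

```text
time: 17.15
tcp_pos: [0.5874, -0.3178, 0.036]
eef_rot: [0.003, 0.982, 0.19, 0.003]
wrist_force: [0.1, -0.6, -0.6]
grip_width: 0.0604
[0.23309472 0.33856316 0.09090409]
```

```bash
python3 -m creep '0 0 0.5 0 0 0 4;0 0 1 0 0 0 4;0 0 2 0 0 0 4;0 0 2 0 0 0 4;0 0 2 0 0 0 4;0 0 2 0 0 0 4;0 0 2 0 0 0 4;0 0 2 0 0 0 4;0 0 2 0 0 0 4;0 0 1 0 0 0 4;0 0 0 0 0 0 4;0 0 0 0 0 0 4' 20; python3 -m creep '-0.5 2 0 0 0 0 4;-0.8 4 0 0 0 0 4;-0.8 4 0 0 0 0 4;-0.8 4 0 0 0 0 4;-0.8 4 0 0 0 0 4;-0.8 4 0 0 0 0 4;-0.8 4 0 0 0 0 4;-0.8 4 0 0 0 0 4;-0.8 4 0 0 0 0 4;-0.8 4 0 0 0 0 4;-0.3 2 0 0 0 0 4;0 0.5 0 0 0 0 4;0 0 0 0 0 0 4;0 0 0 0 0 0 4;0 0 0 0 0 0 4' 20; python3 - <<'E'
from station import *
from scipy.spatial.transform import Rotation as Q
st=get_state()
q=st["eef_rot"];print((Q.from_quat([.98,.19,0,0])*Q.from_quat([q[1],q[2],q[3],q[0]]).inv()).as_rotvec(degrees=True))
E
```

```text
time: 18.35
tcp_pos: [0.5859, -0.3167, 0.2135]
eef_rot: [0.003, 0.982, 0.19, 0.003]
wrist_force: [0.0, 0.5, -1.8]
grip_width: 0.0596
time: 19.85
tcp_pos: [0.4928, 0.0998, 0.1998]
eef_rot: [0.0, 0.982, 0.188, -0.006]
wrist_force: [0.3, 0.3, -1.6]
grip_width: 0.0597
[ 0.14640735 -0.66463152  0.24698185]
```

```bash
python3 -m creep '1.3 -0.7 0 -0.1 -1 0 4;0 0 0 0 0 0 4;0 0 -2 0 0 0 4;0 0 -2 0 0 0 4;0 0 -2 0 0 0 4;0 0 -2 0 0 0 4;0 0 -1.5 0 0 0 4;0 0 -1 0 0 0 4;0 0 0 0 0 0 4;0 0 0 0 0 0 4' 20; python3 - <<'E'
from station import *
from scipy.spatial.transform import Rotation as Q
st=get_state()
q=st["eef_rot"];print((Q.from_quat([.98,.19,0,0])*Q.from_quat([q[1],q[2],q[3],q[0]]).inv()).as_rotvec(degrees=True))
E
```

```text
time: 20.85
tcp_pos: [0.5103, 0.0855, 0.0915]
eef_rot: [0.004, 0.983, 0.183, 0.005]
wrist_force: [-0.0, -0.2, -1.0]
grip_width: 0.0598
[0.30054924 0.61810617 0.84557626]
```

```bash
python3 -m creep '-0.35 0.6 0 0.1 0.3 0 4;0 0 0 0 0 0 4;0 0 -1 0 0 0 4;0 0 -0.8 0 0 0 4;0 0 -0.5 0 0 0 4;0 0 0 0 0 0 4;0 0 0 0 0 0 4' 20
```

```text
time: 21.55
tcp_pos: [0.5075, 0.0921, 0.0683]
eef_rot: [0.002, 0.983, 0.183, 0.004]
wrist_force: [1.0, -0.2, -1.8]
grip_width: 0.0598
```

```bash
python3 -m creep '0 0 -0.5 0 0 0 4;0 0 -0.4 0 0 0 4;0 0 -0.3 0 0 0 4;0 0 0 0 0 0 4' 20;python3 -m creep '-0.1 -0.05 -0.1 0 0 0 4;0 0 0 0 0 0 4' 20
```

```text
time: 21.95
tcp_pos: [0.5077, 0.0921, 0.0554]
eef_rot: [0.002, 0.983, 0.183, 0.004]
wrist_force: [0.0, 0.5, -2.5]
grip_width: 0.06
time: 22.15
tcp_pos: [0.5066, 0.0915, 0.0543]
eef_rot: [0.002, 0.983, 0.183, 0.004]
wrist_force: [0.2, -0.3, -2.2]
grip_width: 0.0598
```

```bash
for i in 1; do python3 -m creep '0 0 -0.1 0 0 0 4' 20; python3 -m creep '0 0 -0.08 0 0 0 4' 20; python3 -m creep '0 0 0 0 0 0 4' 20; done
```

```text
time: 22.25
tcp_pos: [0.5067, 0.0916, 0.0534]
eef_rot: [0.002, 0.983, 0.183, 0.004]
wrist_force: [0.3, 0.2, -2.4]
grip_width: 0.0596
time: 22.35
tcp_pos: [0.5068, 0.0916, 0.0527]
eef_rot: [0.002, 0.983, 0.183, 0.004]
wrist_force: [-0.2, 0.2, -2.0]
grip_width: 0.0595
time: 22.45
tcp_pos: [0.5068, 0.0915, 0.0526]
eef_rot: [0.002, 0.983, 0.183, 0.004]
wrist_force: [-0.7, 1.2, -1.0]
grip_width: 0.0597
```

```bash
python3 -m creep '0 0 -0.06 0 0 0 4' 20; python3 -m creep '0 0 0 0 0 0 4' 20
```

```text
time: 22.55
tcp_pos: [0.5068, 0.0916, 0.0521]
eef_rot: [0.002, 0.983, 0.183, 0.004]
wrist_force: [-0.1, 0.0, -2.1]
grip_width: 0.06
time: 22.65
tcp_pos: [0.5069, 0.0916, 0.0521]
eef_rot: [0.002, 0.983, 0.183, 0.004]
wrist_force: [-0.0, 0.3, -2.1]
grip_width: 0.0597
```

```bash
python3 -m creep '0 0 -0.06 0 0 0 4' 20; python3 -m creep '0 0 0 0 0 0 4' 20
```

```text
time: 22.75
tcp_pos: [0.5072, 0.0916, 0.0518]
eef_rot: [0.002, 0.983, 0.183, 0.004]
wrist_force: [-6.6, -1.7, 20.1]
grip_width: 0.0598
time: 22.85
tcp_pos: [0.5071, 0.0917, 0.052]
eef_rot: [0.003, 0.983, 0.183, 0.004]
wrist_force: [0.3, -0.0, -0.6]
grip_width: 0.0604
```

```bash
python3 -m creep '0 0 -0.02 0 0 0 4' 20; python3 -m creep '0 0 0 0 0 0 4' 20
```

```text
time: 22.95
tcp_pos: [0.5073, 0.0917, 0.0519]
eef_rot: [0.003, 0.983, 0.183, 0.004]
wrist_force: [-0.4, -0.6, 2.7]
grip_width: 0.0598
time: 23.05
tcp_pos: [0.5073, 0.0917, 0.052]
eef_rot: [0.003, 0.983, 0.183, 0.004]
wrist_force: [-1.0, 0.3, 0.5]
grip_width: 0.0599
```

The jar is resting on the tray floor with light contact. I release it, rise and back away.

```bash
python3 -m creep '0 0 0 0 0 0 6.1;0 0 0 0 0 0 6.3;0 0 0 0 0 0 6.7;0 0 0 0 0 0 7.2;0 0 0 0 0 0 7.8;0 0 0 0 0 0 7.8' 5; python3 -m creep '0 0 1 0 0 0 7.8;0 0 1.5 0 0 0 7.8;0 0 2 0 0 0 7.8;0 0 2 0 0 0 7.8;0 0 2 0 0 0 7.8;0 0 2 0 0 0 7.8;0 0 2 0 0 0 7.8;0 0 2 0 0 0 7.8;0 0 1 0 0 0 7.8;0 0 0 0 0 0 7.8'; python3 -m creep '-0.5 -4 0 0 0 0 7.8;-0.5 -4 0 0 0 0 7.8;-0.5 -4 0 0 0 0 7.8;-0.5 -4 0 0 0 0 7.8;-0.5 -4 0 0 0 0 7.8;-0.5 -4 0 0 0 0 7.8;-0.5 -4 0 0 0 0 7.8;-0.5 -4 0 0 0 0 7.8;0 -2 0 0 0 0 7.8;0 0 0 0 0 0 7.8;0 0 0 0 0 0 7.8;0 0 0 0 0 0 7.8'; python3 - <<'E'
from station import *
from h import *
s=capture("scene");t=capture("top")
cv2.imwrite("pics/s7.png",s["image"][:,:,::-1]);cv2.imwrite("pics/t7.png",t["image"][:,:,::-1])
f=lambda i,x,y,w,h,k:cv2.resize(i[y:y+h,x:x+w],None,fx=k,fy=k,interpolation=cv2.INTER_CUBIC)
cv2.imwrite("pics/7.png",np.hstack([f(s["image"],230,214,160,170,2.4),f(t["image"],55,120,170,170,2.4)])[:,:,::-1])
E
```

```text
time: 23.65
tcp_pos: [0.5075, 0.0917, 0.0519]
eef_rot: [0.002, 0.983, 0.183, 0.005]
wrist_force: [-0.3, -0.4, 0.6]
grip_width: 0.0778
time: 24.65
tcp_pos: [0.5062, 0.0925, 0.2188]
eef_rot: [0.002, 0.983, 0.184, 0.006]
wrist_force: [0.4, 0.5, -0.0]
grip_width: 0.0781
time: 25.85
tcp_pos: [0.4574, -0.2576, 0.2101]
eef_rot: [-0.001, 0.983, 0.186, 0.001]
wrist_force: [-0.1, 0.6, 0.5]
grip_width: 0.078
```

View pics/7.png

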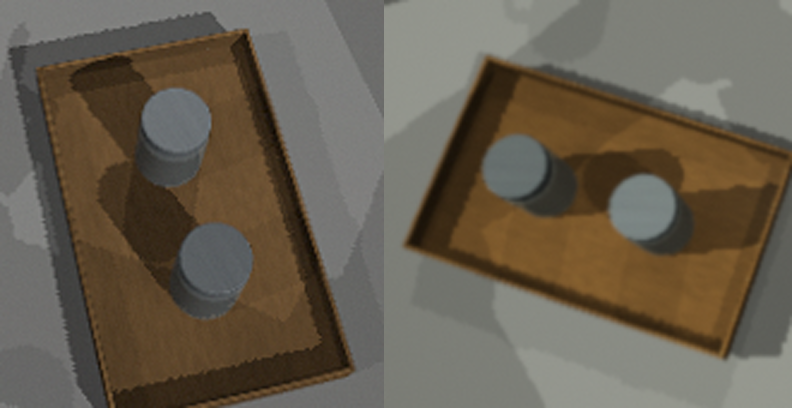

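Both jars are upright. The second lid top is at scene (303,264) and top (162.3,205.6), and the tray has not moved. I'll check the numbers, and compare tray edges with the first pictures.

```bash
python3 - <<'E'
from station import *
from h import *
np.set_printoptions(precision=4,suppress=True)
s=capture("scene");t=capture("top")
a=[(319.3,321.2),(303.1,264.2)];b=[(109.7,189.7),(162.2,205.6)]
X,e=tri(s,a,t,b);M=(plane(s,a,.101)+plane(t,b,.101))/2
y=-.346;R=np.array([[np.cos(y),np.sin(y)],[-np.sin(y),np.cos(y)]])
print(X,(X[:,:2]-[.5266,.1478])@R.T,(M[:,:2]-[.5266,.1478])@R.T)
# shift of tray rim patches vs. first picture
for n,c,P_ in(("scene",s,[(245,242),(333,226),(377,368)]),("top",t,[(226,184),(197,269),(64,222),(98,144)])):
    o=cv2.imread(f"pics/{n}0.png").astype(np.float32); i=c["image"][:,:,::-1].astype(np.float32)
    # red minus blue = cardboard; insensitive to grey shadows
    g=lambda m:m[:,:,2]/(m.sum(2)+1)
    for x,yv in P_:
        T=g(o)[yv-9:yv+10,x-9:x+10].astype(np.float32); S=g(i)[max(0,yv-15):yv+16,x-15:x+16].astype(np.float32)
        r=cv2.matchTemplate(S,T,cv2.TM_CCOEFF_NORMED); _,m,_,l=cv2.minMaxLoc(r); print(n,(x,yv),l[0]-6,l[1]-6,round(m,3))
print(get_state()["time"])
E
```

```text
[[0.545  0.2044 0.0946]
 [0.5069 0.0924 0.0963]] [[-0.0019  0.0595]
 [ 0.0003 -0.0588]] [[-0.0016  0.0588]
 [ 0.0004 -0.0586]]
scene (245, 242) 0 0 0.989
scene (333, 226) 0 0 0.983
scene (377, 368) 0 0 0.973
top (226, 184) 0 0 0.997
top (197, 269) 0 0 0.999
top (64, 222) 0 0 0.995
top (98, 144) 0 0 0.998
26.05
```

```bash
python3 - <<'E'
from station import *
print(close_job())
E
```

```text
the job is handed in; nothing more can be done
None
```

Both clear jam jars now stand upright in the tray, one on each side of the middle. I handed the job in at about 26 s, with the arm backed away and touching nothing.

- **Positions:** the last pictures put the jars about +59 mm and −59 mm from the tray's middle along its length. They are 2 mm and under 1 mm off the centre line.
- **Tray:** all seven visible tray corners match the first pictures to the pixel, so I saw no slide or tilt.
- **Contact force:** the wrist force briefly read about 25 N while lowering each jar, within the limit and at 6 cm from the middle, so over the trivet. I eased off and released each jar at only a few newtons or less.
- **What disagreed:** heights from the two views came out 4–10 mm below the stated ones: lids at 78–81 mm against 85, and the tray rim at about 31 mm against 40. I set the jars down by feel instead; contact came within a millimetre or so of where the stated heights put it.

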